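Mesh the kneading paddle onto the dough machine's splined spindle and put it in gear

ROBOT

A 6-joint arm with a two-finger parallel gripper is mounted at the origin on the work surface. World frame = base frame: x ahead of the robot, y to its left, z up, the work surface at z = 0. Lengths are in m, angles in rad, forces in N, time in s.
With the tool pointing down it reaches from about 0.35 to 1 m from the base axis. Payload 7.1 kg.
Tool frame: the origin (TCP) lies between the finger pads; the fingertips stand 14 mm ahead of it and the grasp point (between the pads) lies 5 mm behind it (ctrl.finger_overhang is the z of the fingertips in the tool frame, in m); z points along the fingers, y is the direction in which the jaws open and shut (so a half turn about z gives the same grasp; the last joint's range is limited). The gripper opens to 85 mm and grips with 20 to 120 N. Pads are 22 mm wide; open, the fingers measure 114 mm over their backs; the gripper's body (76 mm by 85 mm) begins 54 mm behind the grasp point. The pads swing forward as they close: fully open they stand 13 mm farther back than shut.
Start: joints at [1.25, 0.423, 1.63, -0, 1.089, -0.019], TCP at [0.186, 0.597, 0.245] pointing down, gripper open.
Joint ranges: [-3, 3], [-0.9, 2.11], [0.09, 2.58], [-1.31, 4.45], [0.11, 2.69], [-2.54, 2.54]. Speed limits (rad/s): [2.39, 2.39, 3.01, 3.14, 3.14, 3.14].

INTERFACE

Orientations are given as a unit quaternion [x, y, z, w].
In Python, from station import ctrl gives the robot as it stands.
- The arm moves only by the tool servo_tool, never from a script. Its argument "commands" is a list of rows, each a list of 5 numbers: the shift along the tool's x, y, z each as a share of 25 cm, from -1 to 1, then the turn about the tool's z as a share of 360 degrees, from -1 to 1, then the finger opening in mm, from 0 to 85.4. In form: [[dx, dy, dz, turn, claw], ...]. A call has 1 to 5 rows; each row is the pose to reach, as a shift and turn from the pose commanded when the call began, along the tool's axes at that moment, turning the shorter way round; what a row does not reach only later rows make up. A row lasts 1/12 s, in which the tool goes at most 41.7 mm and 7.16 degrees, less where a joint would pass 70% of its speed; a pose out of reach is approached as far as the arm can. A call with a number of a shift or a turn outside -1 to 1 is refused whole. A call with a gripper value outside its range is refused whole. The fingers move at their own pace and stop on an object; the grip force is fixed at half the most. Time passes only in rows, so rows that repeat a pose let the fingers close. It gives the time, the measured TCP pose, the force and the opening at its end, in the units of the state.
- ctrl.sense(): the state, without advancing time (a new reading comes with each control period).
- ctrl.read_camera(name): name is "scene" or "side" or "wrist"; returns a dict with "pixels" (420x560x3 uint8, blue, green, red), "mtx" (3x3 intrinsics, pixels), "eye" and "rotation" of the camera in the world. Camera axes: x right, y up, looking along -z (the intrinsics and any distortion apply to the point x, -y, -z); pixel columns grow to the right and rows downward; lengths in m; the calibration is good to about 2 mm. A picture is of the moment at which its call begins. There is no depth.
- ctrl.finish_job(): hands the job in, once; it reports no verdict.
The state is a dict: "time_s": time; "joint_positions": joint angles; "joint_velocities": joint speeds; "effort": joint torques, N m; "ee_pos": TCP position; "orientation": TCP orientation; "contact_force": force on the tool from outside, world axes, zero at the start; "torque": the same for the moment, N m; "width": finger opening in m.
Only numpy, scipy, OpenCV 4.12 (cv2) and the standard library are available. Lean on these libraries where they do the work, as an engineer would, in place of code of your own. Each camera call takes 0.05 s, during which the arm holds its last target.

TASK

Get the dough machine ready: take the kneading paddle from the tray and fit it on the splined spindle in the machine's bowl, pressing only gently and rocking it round until the teeth mesh and it slides fully home, upright on the spindle's collar. Let go of it, then push the drive lever all the way over. Leave everything else where it is.

Things in the scene. Friction and masses are not known exactly. Their poses are not given: they have to be found in the camera images.
- paddle_grip (a point): Kneading paddle: rigid white plastic, 220 g, 106 mm tall, upright on the tray. Point: centre of its flat finger tab, on its axis, 84 mm above its underside. Tab 20 mm thick along this y (grip across this), 40 wide along x, 44 tall. Under it a neck (62 to 56 mm up), then a 46 mm round hub. Two swept arms reach 64 mm from the axis, all below 35 mm. z: its axis, up.
- paddle_foot (a point): Centre of the paddle's underside, on its axis; axes as paddle_grip. The bore opens here: 34.4 mm across, 44 mm deep, with six equal straight teeth inside, 60 deg apart, one along this +x, from the underside 24 mm up, 6.1 mm wide, tips on a 23 mm circle.
- spindle_seat (a point): Top of the collar (42 mm across) at the foot of the steel spindle, on its axis, 72 mm above the table: the paddle's underside rests here when home. z up; x, y are the machine's, not the teeth's. Above it: six teeth 24 mm tall, 60 deg apart, 5 mm wide, 32 mm across the tips, on a 21.8 mm core. If they are not lined up the paddle stands 24 mm proud.
- spindle_tip (a point): Top of the spindle's smooth nose, 38 mm above spindle_seat: 21.8 mm across for 4 mm above the teeth, then tapering to 10 mm; it centres the bore. The teeth's turn about the axis is random and not measured: find it by feel. They mesh within about 3 deg either way. The spindle is stiff to turn (0.3 N m); pressing or twisting it with more than 60 N spoils the teeth.
- machine: Dough machine, fixed: low white base 240 mm (x) by 340 mm (y), top 60 mm above the table; origin under its centre, on the table. The spindle is 50 mm to its -y in a fixed shallow steel bowl (rim 192 mm across, 94 mm above the table); the drive lever 125 mm to its +y.
- drive_lever_tip (a point): Tip of the drive lever, a short dark stick about 80 mm long with a 26 mm ball at its tip (top of the ball up to 175 mm above the table), on a small block on the machine's top, beside the bowl. It leans towards the machine's -x when off and is pushed over towards the machine's +x.
- drive_lever (a joint): Angle of the drive lever in rad: 0 off (leaning to the machine's -x), 1.0 fully over at its stop (leaning to +x); it stays where it is left and moves at 1 to 2 N. It hinges 82 mm above the table about the machine's y axis, and is upright at 0.5.
- tray: Fixed black tray 280 mm (x) by 270 mm (y), rim 18 mm high, floor 4 mm; origin under its centre.
- slicing_disc: Bystander on the tray: flat steel disc 72 mm across with a short hub, 35 mm tall; origin under its centre.
- measuring_cup: Bystander on the tray: small metal cup 56 mm across, 42 mm tall; origin under its centre.
- mug: Bystander: mug 76 mm across, 85 mm tall; origin under its centre.
- sauce_bottle: Bystander: bottle 60 mm across, 170 mm tall; origin under its centre.
- spice_jar: Bystander: jar 56 mm across, 80 mm tall; origin under its centre.
Not all that is in view belongs to the job. Leave any green or purple look-alike of the part that bears paddle_grip alone.

How it is judged:
By the outcome, as a careful person would: the job done as asked, in the order asked, and still so for the second after the job is handed in, with the robot touching nothing.
It also fails if it takes over 72 s, if anything falls off the work surface, if the arm or the gripper's body presses on something with over 40 N, if the wrist force passes 120 N, or if a joint passes its speed limit or range.

## Working session

There is one attempt and no reset: what is moved stays moved. The work goes in short steps, Python scripts to look and compute and a tool call to move; the robot and the scene stay as the last step left them, time stands still between calls to the robot, and variables do not carry over. Pictures are saved under pics/ and viewed, and the job is handed in when it is done.

Besides the shell and the picture viewer there is one more tool, called as name([rows], argument=value, ...), one row to a line, values as JSON. servo_tool: Moves the arm, as the interface text tells. Shift numbers are shares of 25 cm and turn numbers shares of 360 degrees, none past 1 either way. Its arguments: {"type":"object","properties":{"commands":{"type":"array","items":{"type":"array","items":{"type":"number"}}}},"required":["commands"]}

```bash
mkdir -p pics; ls
python3 - <<'E'
from station import ctrl
import cv2,numpy as np
print(ctrl.sense(), ctrl.finger_overhang)
for n in ["scene","side","wrist"]:
    c=ctrl.read_camera(n); cv2.imwrite(f"pics/{n}0.png",c["pixels"]); print(n,c["mtx"].tolist(),c["eye"],np.array(c["rotation"]).tolist(), [k for k in c])
E
```

```text
pics
{'time_s': 0.0, 'joint_positions': array([ 1.24998139e+00,  4.23876176e-01,  1.63069885e+00,  2.43672861e-05,
        1.08860193e+00, -1.90024626e-02]), 'joint_velocities': array([ 0.00062686, -0.00254118,  0.00026648,  0.00049049, -0.00070301,
       -0.00053676]), 'effort': array([-9.88622996e-04, -5.57359815e+01, -2.81757528e+01, -9.29227690e-05,
        7.27982959e-03,  1.94468100e-05]), 'ee_pos': array([0.185585  , 0.59625292, 0.24452014]), 'orientation': array([ 1.50339681e-01,  9.88634084e-01, -7.78921061e-04, -1.44581528e-04]), 'contact_force': array([ 0.46335808,  0.15614432, -0.51111628]), 'torque': array([0.01132914, 0.00439999, 0.01557671]), 'width': 0.08497796168377952} 0.014
scene [[443.75662367458574, 0.0, 282.63048148335923], [0.0, 443.75662367458574, 205.1215064592309], [0.0, 0.0, 1.0]] [ 1.21226264 -0.43192107  1.36188029] [0.23445788963398567, 0.14600327308469846, 0.5017853335468626, 0.819709717689254] ['pixels', 'mtx', 'eye', 'rotation']
side [[477.7405187261642, 0.0, 281.95858572036013], [0.0, 477.7405187261642, 206.13696144687938], [0.0, 0.0, 1.0]] [ 0.10117759 -0.76120673  1.05906631] [0.32832221013769564, -0.09358514773447801, -0.26393028978480365, 0.9021015178947015] ['pixels', 'mtx', 'eye', 'rotation']
wrist [[307.22851012760947, 0.0, 282.2519745826822], [0.0, 307.22851012760947, 208.51361503024654], [0.0, 0.0, 1.0]] [0.12107426 0.61719384 0.37486837] [-0.10891071601259225, -0.07869019006410571, 0.5875621864137327, 0.7979454787277218] ['pixels', 'mtx', 'eye', 'rotation']
```

View pics/scene0.png

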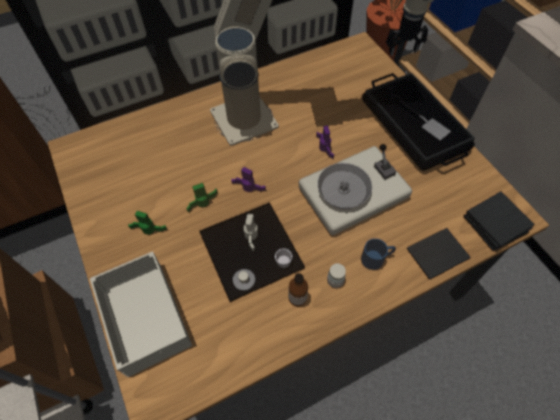

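View pics/side0.png

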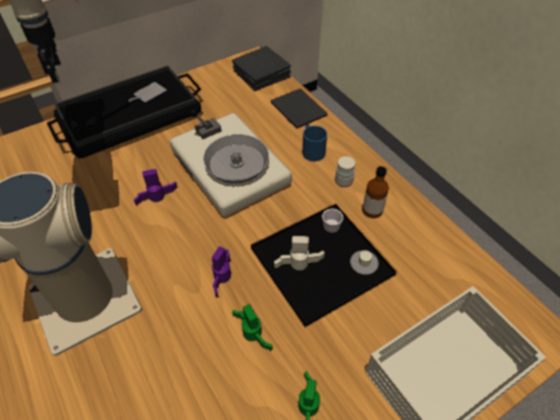

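View pics/wrist0.png

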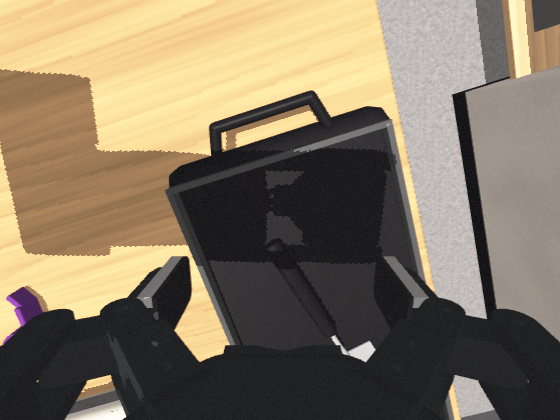

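Candidates (scene pixels): white paddle on the tray at (250,230). Look-alikes are green at (146,222) and (201,195), and purple at (248,180) and (325,140). Other things on the tray are the slicing disc at (243,280) and the cup at (283,258). I choose the white one on the tray and check it in close crops.

```bash
cat > h.py <<'E'
import numpy as np,cv2
from scipy.spatial.transform import Rotation as R
def ray(c,u,v):
    K=np.array(c["mtx"]);d=np.array([(u-K[0,2])/K[0,0],-(v-K[1,2])/K[1,1],-1.])
    return np.array(c["eye"]),R.from_quat(c["rotation"]).apply(d)
def onz(c,u,v,z):
    e,d=ray(c,u,v);return e+d*(z-e[2])/d[2]
def tri(c1,p1,c2,p2):
    e1,d1=ray(c1,*p1);e2,d2=ray(c2,*p2)
    s=np.linalg.lstsq(np.c_[d1,-d2],e2-e1,rcond=None)[0]
    a=e1+s[0]*d1;b=e2+s[1]*d2;return (a+b)/2,np.linalg.norm(a-b)
def proj(c,p):
    q=R.from_quat(c["rotation"]).inv().apply(np.array(p)-c["eye"]);K=np.array(c["mtx"])
    return np.c_[K[0,2]+K[0,0]*q[...,0]/-q[...,2],K[1,2]-K[1,1]*q[...,1]/-q[...,2]]
def save(c,name,u0,u1,v0,v1,k):
    cv2.imwrite("pics/"+name,cv2.resize(c["pixels"][v0:v1,u0:u1],None,fx=k,fy=k,interpolation=cv2.INTER_CUBIC))
E
python3 - <<'E'
from h import *
import pickle
S={n:dict(pixels=cv2.imread(f"pics/{n}0.png")) for n in["scene","side"]}
a=S["scene"]["pixels"];b=S["side"]["pixels"]
r=lambda i,u,v,w,h,k:cv2.resize(i[v:v+h,u:u+w],None,fx=k,fy=k,interpolation=cv2.INTER_CUBIC)
cv2.imwrite("pics/c1.png",np.hstack([r(a,205,200,80,80,5),r(b,260,205,80,80,5)]))
cv2.imwrite("pics/c2.png",np.hstack([r(a,295,135,120,100,3.3),r(b,165,110,120,100,3.3)]))
E
```

```text
(no output)
```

View pics/c1.png

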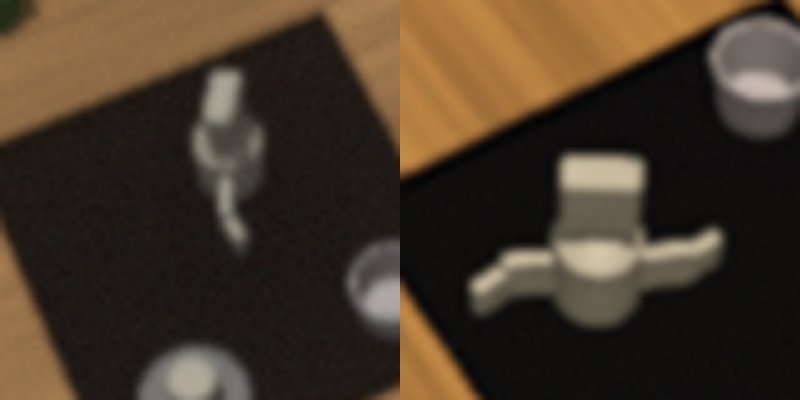

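View pics/c2.png

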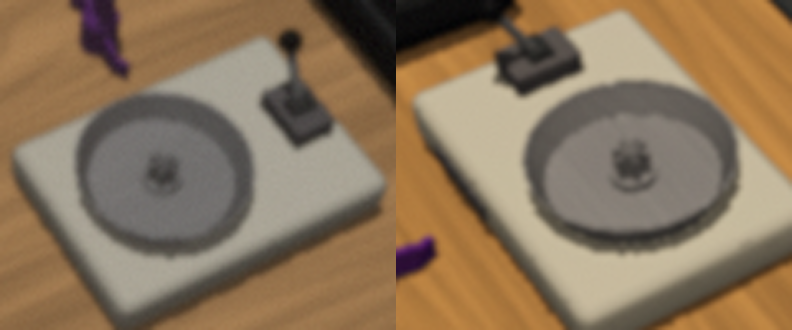

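The crops show the white paddle standing upright. Its tab top is around scene (250,219) and side (300,240). The spindle is near scene (344,187) and side (237,159). Next I measure.

Run:
```python
from h import *
from station import ctrl
import pickle
A=ctrl.read_camera("scene");B=ctrl.read_camera("side")
pickle.dump((A,B),open("ab.pkl","wb"))
pa=[(215,70),(243,72),(232,123),(205,118)];pb=[(160,157),(243,160),(243,192),(160,188)]
qa=np.array([onz(A,205+u/5,200+v/5,.11) for u,v in pa]);qb=np.array([onz(B,260+u/5,205+v/5,.11) for u,v in pb])
print(qa.round(4),qa.mean(0),'\n',qb.round(4),qb.mean(0))
for q in(qa,qb):
  print(np.linalg.norm(np.roll(q,-1,0)-q,axis=1))
d=qa[3]+qa[2]-qa[0]-qa[1];print(np.degrees(np.arctan2(d[1],d[0])))
d=qb[1]+qb[2]-qb[0]-qb[3];print(np.degrees(np.arctan2(d[1],d[0])))
# spindle nose & base corners
k=3.3
print("nose",onz(A,295+161/k,135+162/k,.11),onz(B,165+(631-396)/k,110+148/k,.11))
# bowl rim outer left/right/top/bottom
rimA=[(77,165),(253,165),(155,94),(170,254)];rimB=[(525-396,160),(739-396,165),(640-396,80),(630-396,240)]
for C,o,P in((A,(295,135),rimA),(B,(165,110),rimB)):
  q=np.array([onz(C,o[0]+u/k,o[1]+v/k,.094) for u,v in P]);print(q.round(3))
# base top corners
for C,o,P in((A,(295,135),[(13,152),(265,38),(384,185),(120,305)]),(B,(165,110),[(414-396,100),(625-396,10),(570-396,318)])):
  q=np.array([onz(C,o[0]+u/k,o[1]+v/k,.06) for u,v in P]);print("base",q.round(4))
print("ball",tri(A,(295+290/k,135+40/k),B,(165+(490-396)/k,110+0/k)))
for C in(A,B): 
  i=C["pixels"]; m=(i.max(2)<45).astype(np.uint8)
```

```text
[[ 0.4898 -0.1976  0.11  ]
 [ 0.4996 -0.1818  0.11  ]
 [ 0.5313 -0.2044  0.11  ]
 [ 0.5199 -0.2185  0.11  ]] [ 0.51015964 -0.20056718  0.11      ] 
 [[ 0.4932 -0.1845  0.11  ]
 [ 0.5265 -0.208   0.11  ]
 [ 0.5156 -0.2239  0.11  ]
 [ 0.4829 -0.2001  0.11  ]] [ 0.50455862 -0.20411865  0.11      ]
[0.01854485 0.03892501 0.01806895 0.03664156]
[0.04080104 0.0192566  0.0403957  0.01869269]
-35.191572018679295
-35.67993014422908
nose [0.53087339 0.1446682  0.11      ] [0.51742103 0.14177545 0.11      ]
[[0.485 0.072 0.094]
 [0.57  0.236 0.094]
 [0.442 0.193 0.094]
 [0.623 0.101 0.094]]
[[0.439 0.194 0.094]
 [0.593 0.088 0.094]
 [0.575 0.231 0.094]
 [0.47  0.061 0.094]]
base [[0.4191 0.0317 0.06  ]
 [0.4101 0.3627 0.06  ]
 [0.638  0.3641 0.06  ]
 [0.6363 0.0389 0.06  ]]
base [[0.3998 0.3557 0.06  ]
 [0.6293 0.3638 0.06  ]
 [0.3991 0.0402 0.06  ]]
ball (array([0.48270345, 0.32773376, 0.15791722]), np.float64(0.00525486295280057))
```

```bash
cat >> h.py <<'E'
def go(s,target,yaw_y=None):
    "numbers for the row: shift in tool axes/0.25, turn share"
    r=R.from_quat(s["orientation"]);d=r.inv().apply(np.array(target)-s["ee_pos"])
    y=r.as_matrix()[:,1];cur=np.degrees(np.arctan2(y[1],y[0]))
    t=0 if yaw_y is None else -((yaw_y-cur+180)%360-180)/360
    return (d/.25).round(4),round(t,4),cur
E
python3 - <<'E'
from h import *
from station import ctrl
s=ctrl.sense();c=ctrl.read_camera("wrist")
r=R.from_quat(s["orientation"])
p=onz(c,280,180,.11);print(p, r.inv().apply(p-s["ee_pos"]),r.as_matrix().round(3))
print(go(s,[.445,.20,.28],72))
E
```

```text
[0.16569368 0.60091919 0.11      ] [ 0.02035617 -0.00165518  0.13496033] [[-0.955  0.297 -0.   ]
 [ 0.297  0.955 -0.001]
 [ 0.    -0.001 -1.   ]]
(array([-1.4619, -1.2062, -0.1393]), np.float64(0.002), np.float64(72.70934059611132))
```

servo_tool([
  [-0.64,-0.38,-0.14,0,85],
  [-0.64,-0.38,-0.14,0,85],
  [-0.64,-0.38,-0.14,0,85],
  [-0.64,-0.38,-0.14,0,85],
  [-0.64,-0.38,-0.14,0,85],
])

```text
time_s: 0.72
ee_pos: [0.3123, 0.4559, 0.2811]
orientation: [0.151, 0.989, -0.0, 0.001]
contact_force: [0.5, 0.2, 0.2]
width: 0.0848
```

servo_tool([
  [-0.64,-0.38,0,0,85],
  [-0.64,-0.38,0,0,85],
  [-0.64,-0.38,0,0,85],
  [-0.64,-0.38,0,0,85],
  [-0.64,-0.38,0,0,85],
])

```text
time_s: 1.13
ee_pos: [0.4371, 0.3171, 0.2805]
orientation: [0.151, 0.988, -0.0, 0.001]
contact_force: [-1.0, 0.2, -0.0]
width: 0.0852
```

servo_tool([
  [-0.64,-0.38,0,0,85],
  [-0.64,-0.38,0,0,85],
  [-0.64,-0.38,0,0,85],
  [-0.64,-0.38,0,0,85],
  [-0.64,-0.38,0,0,85],
])

```text
time_s: 1.55
ee_pos: [0.562, 0.1785, 0.2805]
orientation: [0.152, 0.988, -0.0, 0.001]
contact_force: [-0.4, -0.2, -0.9]
width: 0.0852
```

servo_tool([
  [0,0,0,0,85],
  [0,0,0,0,85],
])

```text
time_s: 1.72
ee_pos: [0.5597, 0.181, 0.28]
orientation: [0.152, 0.988, 0.0, -0.0]
contact_force: [0.1, 0.2, -0.7]
width: 0.0851
```

Run:
```python
from h import *
from station import ctrl
import pickle
s=ctrl.sense();c=ctrl.read_camera("wrist");cv2.imwrite("pics/w1.png",c["pixels"]);pickle.dump(c,open("w1.pkl","wb"))
print(s["time_s"],s["ee_pos"],s["joint_positions"].round(2))
```

```text
1.7167 [0.55969893 0.18102963 0.28004957] [ 0.29  0.33  1.68  0.    1.13 -0.97]
```

View pics/w1.png

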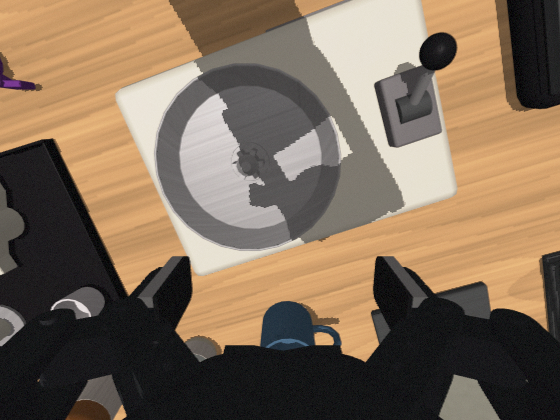

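The wrist view shows the spindle at (248,162), the bowl rim centre near (249,157), and the lever ball at (438,51).

Run:
```python
from h import *
import pickle
c=pickle.load(open("w1.pkl","rb"));i=c["pixels"]
save(c,"w1s.png",215,285,130,200,8)
g=cv2.convertScaleAbs(cv2.imread("pics/w1s.png"),alpha=1.8,beta=0);cv2.imwrite("pics/w1s.png",g)
print("nose",onz(c,248,162,.11))
rim=[(155,157),(341,157),(249,63),(249,250),(183,90),(315,224)]
q=np.array([onz(c,u,v,.094) for u,v in rim]);print(q.round(4))
cc=np.linalg.lstsq(np.c_[2*q[:,:2],np.ones(6)],(q[:,:2]**2).sum(1),rcond=None)[0];print("rim centre",cc[:2],np.sqrt(cc[2]+cc[0]**2+cc[1]**2))
m=(cv2.inRange(i[25:80,410:470],(0,0,0),(40,40,40)));print("ball",onz(c,438,50,.158))
cn=np.array([onz(c,u,v,.06) for u,v in[(117,92),(416,0),(456,190),(200,274)]]);print(cn.round(4))
```

```text
nose [0.51931376 0.15904034 0.11      ]
[[0.4874 0.0678 0.094 ]
 [0.5442 0.249  0.094 ]
 [0.4328 0.1882 0.094 ]
 [0.6128 0.1259 0.094 ]
 [0.4364 0.1196 0.094 ]
 [0.6055 0.2041 0.094 ]]
rim centre [0.52302006 0.15649133] 0.09506370976995349
ball [0.47929407 0.32830144 0.158     ]
[[0.4107 0.0425 0.06  ]
 [0.4216 0.3642 0.06  ]
 [0.6264 0.3721 0.06  ]
 [0.6378 0.0484 0.06  ]]
```

View pics/w1s.png

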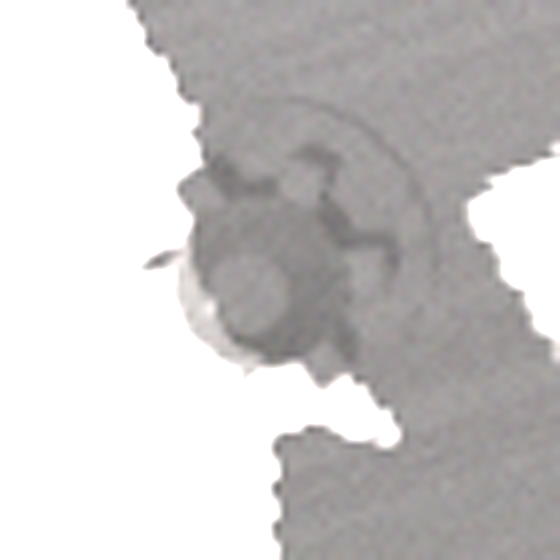

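Run:
```python
from h import *
import pickle
c=pickle.load(open("w1.pkl","rb"))
f=lambda U,V,z:onz(c,215+(U+.5)/8-.5,130+(V+.5)/8-.5,z)
n=f(252,292,.11);print("nose",n)
print("nose core",f(270,275,.1))
for p in[(203,187),(305,168),(372,272),(325,368)]:
    q=f(*p,.096)
    for o in (n[:2],[.523,.1565]):
        d=q[:2]-o;print(q.round(4),np.hypot(*d).round(4),np.degrees(np.arctan2(d[1],d[0]))%60)
```

```text
nose [0.52248225 0.15593879 0.11      ]
nose core [0.52204762 0.15727666 0.1       ]
[0.5094 0.1523 0.096 ] 0.0136 15.695100610223761
[0.5094 0.1523 0.096 ] 0.0143 17.30191594961235
[0.511  0.1653 0.096 ] 0.0148 20.763323426959317
[0.511  0.1653 0.096 ] 0.0149 23.695408786157344
[0.5259 0.1692 0.096 ] 0.0137 15.476632483781714
[0.5259 0.1692 0.096 ] 0.0131 17.0569399577939
[0.5358 0.1595 0.096 ] 0.0138 15.153244334595293
[0.5358 0.1595 0.096 ] 0.0132 13.385434488850276
```

servo_tool([
  [-0.22,-0.79,0,0,85],
  [-0.22,-0.79,0,0,85],
  [-0.22,-0.79,0,0,85],
  [-0.22,-0.79,0,0,85],
  [-0.22,-0.79,0,0,85],
])

```text
time_s: 2.18
ee_pos: [0.5522, -0.0232, 0.2805]
orientation: [0.149, 0.989, 0.0, -0.0]
contact_force: [1.5, -0.1, 0.1]
width: 0.085
```

servo_tool([
  [-0.22,-0.79,0,0.05,85],
  [-0.22,-0.79,0,0.05,85],
  [-0.22,-0.79,0,0.05,85],
  [-0.22,-0.79,0,0.05,85],
  [-0.22,-0.79,0,0.05,85],
])

```text
time_s: 2.6
ee_pos: [0.5467, -0.2283, 0.2806]
orientation: [0.302, 0.953, 0.0, 0.0]
contact_force: [0.4, -0.1, 0.3]
width: 0.085
```

servo_tool([
  [0,0,0,0,85],
  [0,0,0,0,85],
])

```text
time_s: 2.77
ee_pos: [0.5467, -0.2282, 0.2802]
orientation: [0.304, 0.953, 0.0, -0.0]
contact_force: [0.2, 0.2, 0.6]
width: 0.0849
```

Run:
```python
from h import *
from station import ctrl
import pickle
s=ctrl.sense();c=ctrl.read_camera("wrist");cv2.imwrite("pics/w2.png",c["pixels"]);pickle.dump(c,open("w2.pkl","wb"))
print(s["time_s"],s["ee_pos"],s["joint_positions"].round(2),go(s,[.5,-.2,.2])[2])
print(proj(c,[[.507,-.203,.11]]))
```

```text
2.7667 [ 0.54666977 -0.22817517  0.28020456] [-0.42  0.34  1.67  0.    1.13 -1.37] 54.61284784564807
[[279.50816985 146.33591985]]
```

View pics/w2.png

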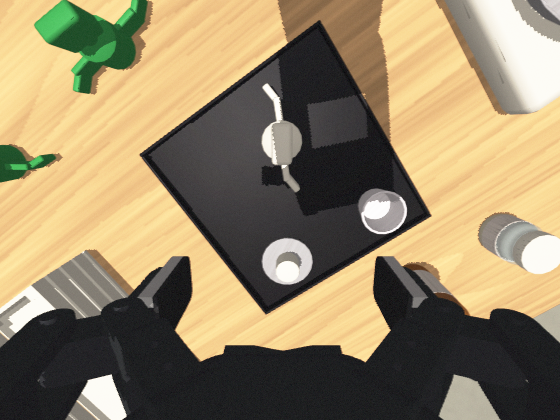

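Tab top is at about (284,143), nearly lined up with the tool x axis (image vertical).

Run:
```python
from h import *
import pickle
c=pickle.load(open("w2.pkl","rb"));save(c,"w2s.png",245,325,105,175,8)
```

```text
(no output)
```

View pics/w2s.png

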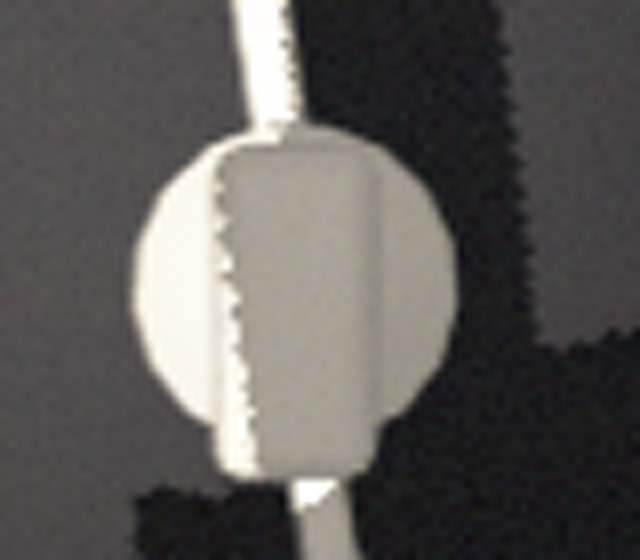

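Run:
```python
from h import *
from station import ctrl
import pickle
c=pickle.load(open("w2.pkl","rb"))
f=lambda U,V,z:onz(c,245+(U+.5)/8-.5,105+(V+.5)/8-.5,z)
n=f(297,313,.11);print("tab",n)
print(f(215,313,.11)-f(380,313,.11),f(297,150,.11)-f(297,480,.11))
print("hub",f(295,290,.06))
s=ctrl.sense();print(go(s,[n[0],n[1],.18],54.5))
```

```text
tab [ 0.50617902 -0.19984693  0.11      ]
[-0.0114489  -0.01612366  0.        ] [-0.03162343  0.0224802   0.        ]
hub [ 0.50589169 -0.2001381   0.06      ]
(array([ 0.1946, -0.0054,  0.4007]), np.float64(0.0006), np.float64(54.703171021729716))
```

servo_tool([
  [0.195,-0.005,0.3,0,60],
  [0.195,-0.005,0.45,0,60],
  [0.195,-0.005,0.6,0,60],
  [0.195,-0.005,0.72,0,60],
  [0.195,-0.005,0.785,0,60],
])

```text
time_s: 3.23
ee_pos: [0.5058, -0.1977, 0.0829]
orientation: [0.302, 0.953, 0.0, -0.0]
contact_force: [0.2, -0.5, 0.2]
width: 0.06
```

servo_tool([
  [0,0,0,0,60],
  [0,0,0,0,60],
])

```text
time_s: 3.4
ee_pos: [0.5053, -0.1983, 0.0829]
orientation: [0.302, 0.953, 0.0, -0.003]
contact_force: [1.1, -0.3, 0.9]
width: 0.0601
```

Run:
```python
from h import *
from station import ctrl
s=ctrl.sense();print(s["time_s"],s["ee_pos"],go(s,[.5062,-.1998,.083],54.6))
c=ctrl.read_camera("wrist");cv2.imwrite("pics/w3.png",c["pixels"])
```

```text
3.4 [ 0.50529946 -0.1983327   0.08289948] (array([-0.0063, -0.0027, -0.0004]), np.float64(0.0007), np.float64(54.849278205570776))
```

View pics/w3.png

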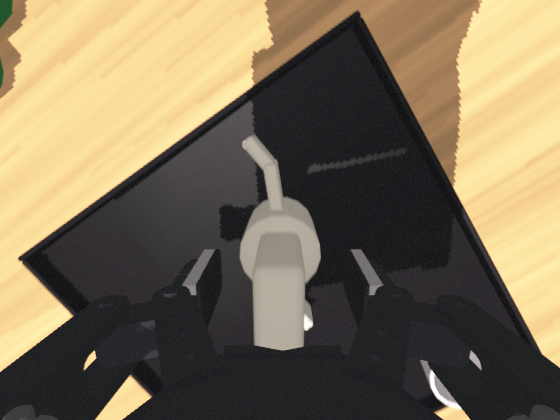

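The tab at (279,290) sits between the pads. A small correction, then close.

servo_tool([
  [-0.005,-0.003,0,0,60],
  [-0.005,-0.003,0,0,15],
  [-0.005,-0.003,0,0,15],
  [-0.005,-0.003,0,0,15],
  [-0.005,-0.003,0,0,15],
])

```text
time_s: 3.87
ee_pos: [0.508, -0.2025, 0.0857]
orientation: [0.303, 0.953, -0.0, 0.001]
contact_force: [-1.3, 1.4, 10.3]
width: 0.0193
```

servo_tool([
  [0,0,0,0,15],
  [0,0,0,0,15],
  [0,0,0,0,15],
  [0,0,0,0,15],
  [0,0,0,0,15],
])

```text
time_s: 4.28
ee_pos: [0.508, -0.2025, 0.0857]
orientation: [0.303, 0.953, -0.0, 0.001]
contact_force: [-1.2, 1.5, 10.0]
width: 0.0195
```

Run:
```python
from h import *
from station import ctrl
s=ctrl.sense();print(s["time_s"],s["ee_pos"],s["contact_force"],s["torque"],s["width"],go(s,[.5062,-.1998,.083],54.6))
```

```text
4.2833 [ 0.50802914 -0.20250272  0.08569118] [-1.21792928  1.54142065  9.96275042] [ 0.21082699  0.18751467 -0.00030066] 0.019511683904664085 (array([0.0122, 0.0046, 0.0107]), np.float64(0.0002), np.float64(54.686831324640984))
```

servo_tool([
  [0,0,-0.1,0,15],
  [0,0,-0.25,0,15],
  [0,0,-0.4,0,15],
  [0,0,-0.55,0,15],
  [0,0,-0.65,0,15],
])

```text
time_s: 4.7
ee_pos: [0.5076, -0.2025, 0.2504]
orientation: [0.303, 0.953, -0.0, 0.002]
contact_force: [1.0, -0.7, -3.0]
width: 0.0196
```

servo_tool([
  [0,0,0,0,15],
  [0,0,0,0,15],
])

```text
time_s: 4.87
ee_pos: [0.5075, -0.2024, 0.2481]
orientation: [0.303, 0.953, -0.0, 0.002]
contact_force: [-0.3, 1.0, -2.9]
width: 0.0194
```

Run:
```python
from h import *
from station import ctrl
import pickle
s=ctrl.sense();print(s["time_s"],s["ee_pos"],s["contact_force"],s["torque"],s["width"],go(s,[.5225,.1562,.2457]))
C=[ctrl.read_camera(n) for n in("wrist","scene","side")];pickle.dump(C,open("w4.pkl","wb"))
r=lambda i,u,v,w,h,k:cv2.resize(i[v:v+h,u:u+w],None,fx=k,fy=k,interpolation=cv2.INTER_CUBIC)
cv2.imwrite("pics/w4.png",np.hstack([r(C[0]["pixels"],160,120,240,240,1.6),r(C[2]["pixels"],220,90,160,160,2.4)]))
```

```text
4.8667 [ 0.50746505 -0.20239171  0.24811123] [-0.29576732  1.03582333 -2.9273443 ] [-0.0242201   0.01106037  0.00390915] 0.019379344086332156 (array([0.7799, 1.2053, 0.0079]), 0, np.float64(54.693283150174814))
```

View pics/w4.png

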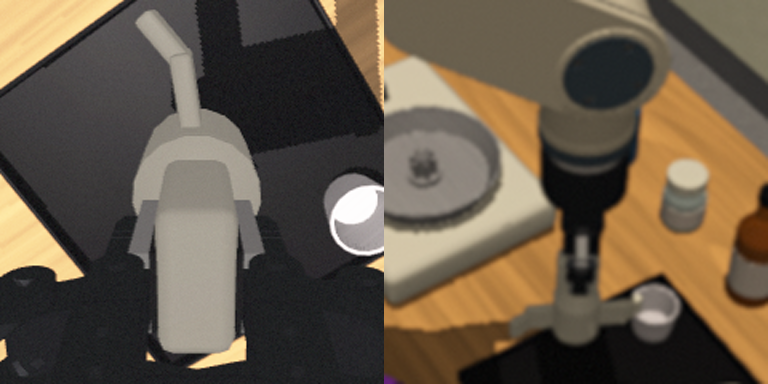

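Run:
```python
from h import *
from station import ctrl
import pickle
C=pickle.load(open("w4.pkl","rb"))[0];s=ctrl.sense();r=R.from_quat(s["orientation"])
f=lambda U,V,z:r.inv().apply(onz(C,160+U/1.6-.2,120+V/1.6-.2,z)-s["ee_pos"])*1e3
print("far",f(198,207,.2724),"near",f(198,350,.2724),"L/R",f(158,280,.2724),f(237,280,.2724))
# hub shoulder: front edge of hub top (z=.2724-.05)
print("hub top front",f(197,137,.2224), "hub L/R",f(134,195,.2224),f(260,195,.2224))
save(C,"w4b.png",220,350,170,350,4.4/1.4)
```

```text
far [ 21.3443108    1.12516191 -27.54687013] near [-17.74467765   1.16811266 -27.67839031] L/R [  2.25311884  -8.55288037 -27.60392989] [  2.25512079  10.60227798 -27.61809374]
hub top front [24.52245587  1.02202335 22.46419345] hub L/R [  4.14223864 -20.34232536  22.41144291] [ 4.14460678 22.40740223 22.37982554]
```

View pics/w4b.png

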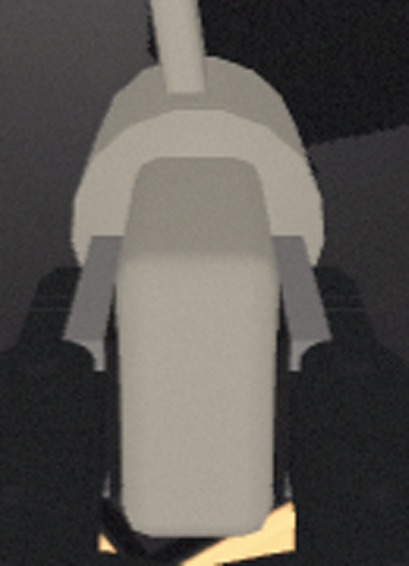

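servo_tool([
  [0.39,0.6,0,0,15],
  [0.39,0.6,0,0,15],
  [0.39,0.6,0,0,15],
  [0.39,0.6,0,0,15],
  [0.39,0.6,0,0,15],
])

```text
time_s: 5.43
ee_pos: [0.5127, -0.019, 0.2446]
orientation: [0.302, 0.953, 0.0, -0.002]
contact_force: [-0.1, 0.1, -1.6]
width: 0.0194
```

servo_tool([
  [0.385,0.6,0,0.021,15],
  [0.385,0.6,0,0.021,15],
  [0.385,0.6,0,0.021,15],
  [0.385,0.6,0,0.021,15],
  [0.385,0.6,0,0.021,15],
])

```text
time_s: 5.85
ee_pos: [0.5215, 0.1587, 0.2449]
orientation: [0.364, 0.931, -0.0, -0.001]
contact_force: [0.4, -0.1, -2.8]
width: 0.0198
```

servo_tool([
  [0,0,0,0,15],
  [0,0,0,0,15],
  [0,0,0,0,15],
])

```text
time_s: 6.1
ee_pos: [0.5215, 0.1539, 0.2452]
orientation: [0.365, 0.931, -0.001, -0.001]
contact_force: [0.3, -1.4, -2.6]
width: 0.0191
```

Run:
```python
from h import *
from station import ctrl
import pickle
s=ctrl.sense();print(s["time_s"],s["ee_pos"],s["contact_force"],s["torque"],s["joint_positions"].round(2),go(s,[.5231,.1543,.2],47))
C=[ctrl.read_camera(n) for n in("wrist","scene","side")];pickle.dump(C,open("w5.pkl","wb"))
r=lambda i,u,v,w,h,k:cv2.resize(i[v:v+h,u:u+w],None,fx=k,fy=k,interpolation=cv2.INTER_CUBIC)
cv2.imwrite("pics/w5.png",np.hstack([r(C[1]["pixels"],300,120,100,100,4),r(C[2]["pixels"],185,90,100,100,4)]))
```

```text
6.1 [0.5214526  0.15386745 0.24521203] [ 0.29236714 -1.35964086 -2.5843299 ] [-0.10421084  0.01457191 -0.006274  ] [ 0.27  0.31  1.81 -0.    1.03 -0.56] (array([-0.0039,  0.0062,  0.1808]), np.float64(0.0004), np.float64(47.15341001596546))
```

View pics/w5.png

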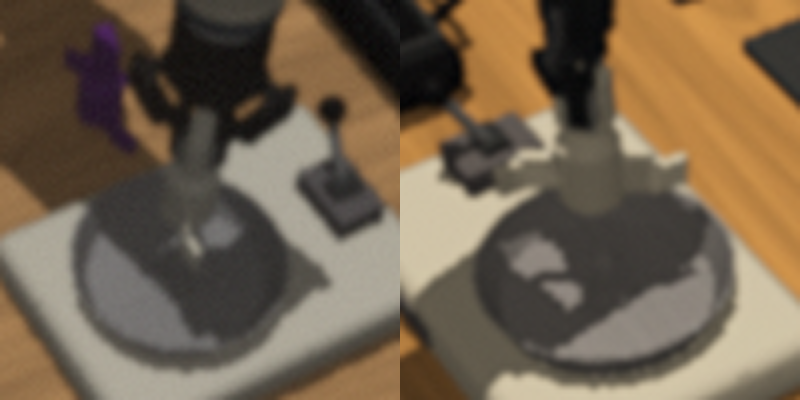

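servo_tool([
  [-0.003,0.005,0.08,0,15],
  [-0.003,0.005,0.16,0,15],
  [-0.003,0.005,0.2,0,15],
  [-0.003,0.005,0.2,0,15],
  [-0.003,0.005,0.2,0,15],
])

```text
time_s: 6.67
ee_pos: [0.5235, 0.1545, 0.1964]
orientation: [0.366, 0.931, -0.0, -0.0]
contact_force: [0.6, 0.1, -2.9]
width: 0.0194
```

servo_tool([
  [0,0,0.016,0,15],
  [0,0,0.032,0,15],
  [0,0,0.04,0,15],
  [0,0,0.04,0,15],
])

```text
time_s: 7.0
ee_pos: [0.5235, 0.1551, 0.1865]
orientation: [0.365, 0.931, -0.0, -0.0]
contact_force: [-0.1, -0.8, -2.2]
width: 0.0196
```

```bash
cat > st.py <<'E'
from h import *
from station import ctrl
s=ctrl.sense();r=R.from_quat(s["orientation"]);print(s["time_s"],s["ee_pos"].round(4),"F tool",r.inv().apply(s["contact_force"]).round(1),"M tool",r.inv().apply(s["torque"]).round(2),*go(s,[.5231,.1543,.2],47), "tilt",r.as_matrix()[:,2].round(3))
E
python3 st.py
```

```text
7.0 [0.5235 0.1551 0.1865] F tool [-0.5 -0.6  2.2] M tool [ 0.01 -0.02  0.  ] [-0.0011 -0.0035 -0.0541] 0.0004 47.15275507011566 tilt [-0. -0. -1.]
```

servo_tool([
  [0,0,0.01,0,15],
  [0,0,0.02,0,15],
  [0,0,0.024,0,15],
  [0,0,0.024,0,15],
])

```text
time_s: 7.33
ee_pos: [0.5239, 0.1548, 0.1805]
orientation: [0.365, 0.931, -0.0, 0.0]
contact_force: [2.1, -2.7, -3.6]
width: 0.0193
```

```bash
python3 st.py
```

```text
7.3333 [0.5239 0.1548 0.1805] F tool [-3.4 -0.6  3.6] M tool [ 0.27 -0.84  0.02] [ 0.001  -0.0036 -0.0781] 0.0005 47.17298286526008 tilt [ 0.001 -0.001 -1.   ]
```

servo_tool([
  [-0.004,0,0,0,15],
  [-0.004,0,0.008,0,15],
  [-0.004,0,0.012,0,15],
  [-0.004,0,0.012,0,15],
])

```text
time_s: 7.67
ee_pos: [0.5242, 0.1544, 0.1777]
orientation: [0.365, 0.931, -0.0, -0.0]
contact_force: [-1.2, -2.8, 1.6]
width: 0.0196
```

```bash
python3 st.py
```

```text
7.6667 [0.5242 0.1544 0.1777] F tool [-1.1 -2.9 -1.6] M tool [ 0.48 -0.28  0.  ] [ 0.0031 -0.0032 -0.0892] 0.0004 47.14627923843608 tilt [-0. -0. -1.]
```

servo_tool([
  [-0.001,-0.003,0.004,0,15],
  [-0.001,-0.003,0.008,0,15],
  [-0.001,-0.003,0.008,0,15],
])

```text
time_s: 7.92
ee_pos: [0.5245, 0.1542, 0.1776]
orientation: [0.365, 0.931, 0.001, 0.0]
contact_force: [-5.1, -0.3, 17.8]
width: 0.0194
```

```bash
python3 st.py
```

```text
7.9167 [0.5245 0.1542 0.1776] F tool [  3.5  -3.7 -17.8] M tool [ 1.16  0.64 -0.04] [ 0.0043 -0.0032 -0.0898] 0.0004 47.13493735845384 tilt [ 0.001  0.001 -1.   ]
```

servo_tool([
  [0,0,-0.002,-0.004,15],
  [0,0,-0.002,-0.008,15],
  [0,0,-0.002,-0.012,15],
  [0,0,-0.002,-0.016,15],
  [0,0,-0.002,-0.016,15],
])

```text
time_s: 8.33
ee_pos: [0.5247, 0.1542, 0.1776]
orientation: [0.318, 0.948, 0.001, 0.001]
contact_force: [-3.5, -1.0, 12.8]
width: 0.0193
```

```bash
python3 st.py
```

```text
8.3333 [0.5247 0.1542 0.1776] F tool [  2.2  -2.9 -12.8] M tool [0.68 0.34 0.06] [ 0.0052 -0.0034 -0.0896] 0.0166 52.96162467596948 tilt [ 0.002  0.001 -1.   ]
```

servo_tool([
  [0,0,0,0.01,15],
  [0,0,0,0.016,15],
  [0,0,0,0.02,15],
  [0,0,0,0.024,15],
  [0,0,0,0.028,15],
])

```text
time_s: 8.75
ee_pos: [0.5249, 0.1539, 0.1776]
orientation: [0.4, 0.916, 0.001, 0.001]
contact_force: [-1.2, -3.4, 11.8]
width: 0.0194
```

```bash
python3 st.py
```

```text
8.75 [0.5249 0.1539 0.1776] F tool [ -1.7  -3.2 -11.8] M tool [ 0.86 -0.16 -0.15] [ 0.0058 -0.004  -0.0897] -0.0117 42.78770427793199 tilt [ 0.002  0.    -1.   ]
```

servo_tool([
  [0,0,0,0.004,15],
  [0,0,0,0.008,15],
  [0,0,0,0.012,15],
  [0,0,0,0.016,15],
  [0,0,0,0.02,15],
])

```text
time_s: 9.17
ee_pos: [0.5247, 0.1538, 0.1775]
orientation: [0.457, 0.889, 0.0, 0.001]
contact_force: [-2.1, -2.3, 11.3]
width: 0.0195
```

```bash
python3 st.py
```

```text
9.1667 [0.5247 0.1538 0.1775] F tool [ -0.7  -3.1 -11.3] M tool [ 0.97 -0.36 -0.15] [ 0.0054 -0.0039 -0.0899] -0.0317 35.58897046798966 tilt [ 0.002  0.    -1.   ]
```

Correction: the bore's teeth must sit in the spindle's gaps, so mesh is 30° from the tooth angle I saw (about 17° mod 60). That puts jaw yaw near 17°, so I keep turning that way.

servo_tool([
  [0,-0.002,-0.001,0.01,15],
  [0,-0.002,-0.001,0.02,15],
  [0,-0.002,-0.001,0.03,15],
  [0,-0.002,-0.001,0.036,15],
  [0,-0.002,-0.001,0.038,15],
])

```text
time_s: 9.58
ee_pos: [0.5241, 0.1535, 0.1769]
orientation: [0.56, 0.828, 0.0, 0.0]
contact_force: [0.4, -1.9, 0.6]
width: 0.0192
```

```bash
python3 st.py
```

```text
9.5833 [0.5241 0.1535 0.1769] F tool [-1.9 -0.3 -0.6] M tool [ 0.08 -0.44  0.01] [ 0.0044 -0.0025 -0.0926] -0.0698 21.860834415060747 tilt [ 0.001  0.    -1.   ]
```

It dropped and the force vanished, so the teeth are entering. I turn a little more and lower gently.

servo_tool([
  [-0.001,0,0.004,0.003,15],
  [-0.001,0,0.008,0.005,15],
  [-0.001,0,0.012,0.005,15],
  [-0.001,0,0.012,0.005,15],
])

```text
time_s: 9.92
ee_pos: [0.5234, 0.1533, 0.1727]
orientation: [0.572, 0.82, -0.0, -0.0]
contact_force: [-0.1, -0.4, -3.5]
width: 0.0193
```

```bash
python3 st.py
```

```text
9.9167 [0.5234 0.1533 0.1727] F tool [-0.4 -0.3  3.5] M tool [-0.01 -0.12  0.  ] [ 0.0042  0.0002 -0.1092] -0.0745 20.172371065987978 tilt [-0.001  0.    -1.   ]
```

servo_tool([
  [0,0,0.008,0,15],
  [0,0,0.016,0,15],
  [0,0,0.024,0,15],
  [0,0,0.032,0,15],
  [0,0,0.036,0,15],
])

```text
time_s: 10.33
ee_pos: [0.5235, 0.1532, 0.1639]
orientation: [0.572, 0.82, -0.0, -0.0]
contact_force: [0.8, 1.0, -2.6]
width: 0.0197
```

```bash
python3 st.py
```

```text
10.3333 [0.5235 0.1532 0.1639] F tool [0.6 1.1 2.6] M tool [ 0.02 -0.1   0.02] [ 4.800e-03 -1.000e-04 -1.445e-01] -0.0746 20.15195447793858 tilt [-0.001 -0.    -1.   ]
```

servo_tool([
  [0,0,0.01,0,15],
  [0,0,0.02,0,15],
  [0,0,0.028,0,15],
  [0,0,0.034,0,15],
  [0,0,0.036,0,15],
])

```text
time_s: 10.75
ee_pos: [0.5236, 0.1532, 0.155]
orientation: [0.573, 0.82, -0.0, -0.0]
contact_force: [0.1, -0.0, -3.2]
width: 0.0192
```

```bash
python3 st.py
```

```text
10.75 [0.5236 0.1532 0.155 ] F tool [-0.   0.1  3.2] M tool [ 0.05 -0.06  0.02] [ 0.0049 -0.0004 -0.18  ] -0.0746 20.148405127898826 tilt [-0. -0. -1.]
```

servo_tool([
  [0,0,0.004,0,15],
  [0,0,0.007,0,15],
  [0,0,0.009,0,15],
  [0,0,0.009,0,15],
])

```text
time_s: 11.08
ee_pos: [0.5238, 0.1533, 0.1537]
orientation: [0.573, 0.82, 0.0, 0.0]
contact_force: [-2.5, 0.2, 4.2]
width: 0.0195
```

```bash
python3 st.py
```

```text
11.0833 [0.5238 0.1533 0.1537] F tool [ 1.  -2.3 -4.2] M tool [ 0.58 -0.04 -0.01] [ 0.0049 -0.0011 -0.1852] -0.0746 20.14631561853481 tilt [ 0.  0. -1.]
```

Seated at the expected height (0.1537), with contact of about 7 N. Release.

servo_tool([
  [0,0,0,0,45],
  [0,0,0,0,45],
  [0,0,0,0,45],
  [0,0,0,0,45],
  [0,0,0,0,45],
])

```text
time_s: 11.5
ee_pos: [0.5238, 0.1532, 0.1531]
orientation: [0.573, 0.82, 0.0, 0.0]
contact_force: [-0.6, 0.7, -0.3]
width: 0.0453
```

servo_tool([
  [0,0,-0.06,0,45],
  [0,0,-0.2,0,45],
  [0,0,-0.34,0,45],
  [0,0,-0.48,0,45],
  [0,0,-0.55,0,45],
])

```text
time_s: 11.92
ee_pos: [0.5252, 0.1536, 0.2948]
orientation: [0.573, 0.82, 0.002, 0.002]
contact_force: [0.3, 0.5, 0.5]
width: 0.045
```

Run:
```python
from h import *
from station import ctrl
import pickle
s=ctrl.sense();print(s["time_s"],s["ee_pos"],s["contact_force"],go(s,[.56,.181,.28],72))
C=[ctrl.read_camera(n) for n in("wrist","scene","side")];pickle.dump(C,open("w6.pkl","wb"))
r=lambda i,u,v,w,h,k:cv2.resize(i[v:v+h,u:u+w],None,fx=k,fy=k,interpolation=cv2.INTER_CUBIC)
cv2.imwrite("pics/w6.png",np.hstack([r(C[1]["pixels"],300,120,100,100,4),r(C[2]["pixels"],185,90,100,100,4)]))
cv2.imwrite("pics/w6w.png",C[0]["pixels"])
```

```text
11.9167 [0.525206   0.1536041  0.29483793] [0.25184417 0.47391024 0.48804577] (array([0.055 , 0.1681, 0.0602]), np.float64(-0.144), np.float64(20.147547042762092))
```

View pics/w6.png

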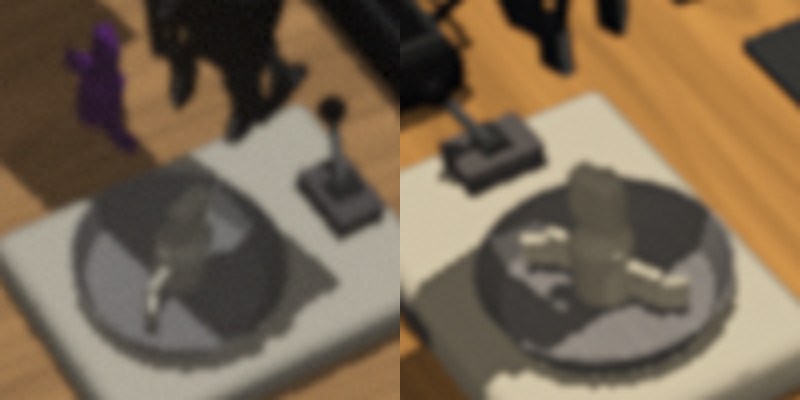

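View pics/w6w.png

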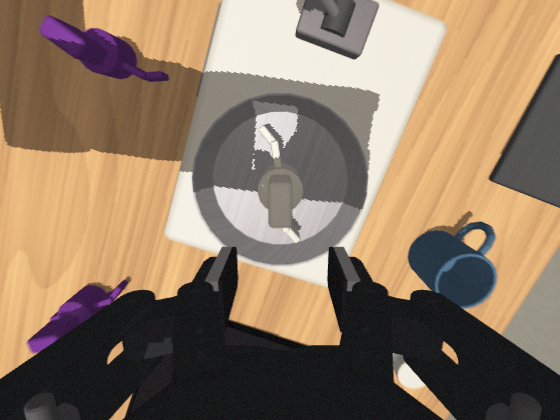

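Paddle sits upright on the spindle (side crop (600,240)), released and low in the bowl. Next the lever: close the fingers, turn to yaw 90°, and go down on its -x side. First I check nearby items.

Run:
```python
from h import *
import pickle
from station import ctrl
A,B=pickle.load(open("ab.pkl","rb"))
for u,v in[(318,150),(325,128),(331,155)]: print(onz(A,u,v,.03).round(3))
print(tri(A,(295+290/3.3-.35,135+42/3.3-.35),B,(165+(487-396)/3.3,110)))
s=ctrl.sense();print(go(s,[.435,.329,.25],90))
```

```text
[0.306 0.176 0.03 ]
[0.221 0.256 0.03 ]
[0.35  0.208 0.03 ]
(array([0.48114416, 0.32845418, 0.15666819]), np.float64(0.008379082020409708))
(array([ 0.7827, -0.0949,  0.1682]), np.float64(-0.194), np.float64(20.1483186601052))
```

servo_tool([
  [0.78,-0.095,0,-0.09,0],
  [0.78,-0.095,0,-0.09,0],
  [0.78,-0.095,0,-0.09,0],
  [0.78,-0.095,0,-0.09,0],
  [0.78,-0.095,0,-0.09,0],
])

```text
time_s: 12.48
ee_pos: [0.4319, 0.3299, 0.2887]
orientation: [0.318, 0.948, -0.001, -0.001]
contact_force: [0.9, 0.2, -0.2]
width: 0.0001
```

servo_tool([
  [0,0,0,-0.1,0],
  [0,0,0,-0.104,0],
  [0,0,0,-0.104,0],
  [0,0,0,-0.104,0],
  [0,0,0,-0.104,0],
])

```text
time_s: 12.9
ee_pos: [0.4333, 0.3277, 0.2884]
orientation: [0.011, 1.0, -0.001, -0.001]
contact_force: [0.5, 0.3, 0.3]
width: 0.0001
```

servo_tool([
  [0,0,0,0,0],
  [0,0,0,0,0],
  [0,0,0,0,0],
])

```text
time_s: 13.15
ee_pos: [0.4339, 0.3278, 0.2895]
orientation: [0.016, 1.0, -0.001, -0.001]
contact_force: [0.8, 0.1, -0.5]
width: 0.0003
```

Run:
```python
from h import *
import pickle
from station import ctrl
s=ctrl.sense();print(s["time_s"],s["ee_pos"],s["width"],go(s,[.435,.329,.146],90))
c=ctrl.read_camera("wrist");cv2.imwrite("pics/w7.png",c["pixels"])
c=ctrl.read_camera("scene");save(c,"s7.png",300,100,420,220,4) if 0 else save(c,"s7.png",300,420,100,220,4)
```

```text
13.15 [0.4338691  0.32775864 0.28954584] 0.0002583834237574804 (array([-0.0052,  0.0058,  0.5742]), np.float64(-0.0052), np.float64(88.14354296112259))
```

View pics/s7.png

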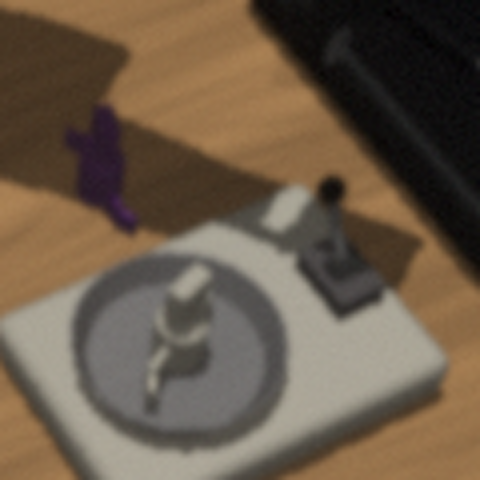

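View pics/w7.png

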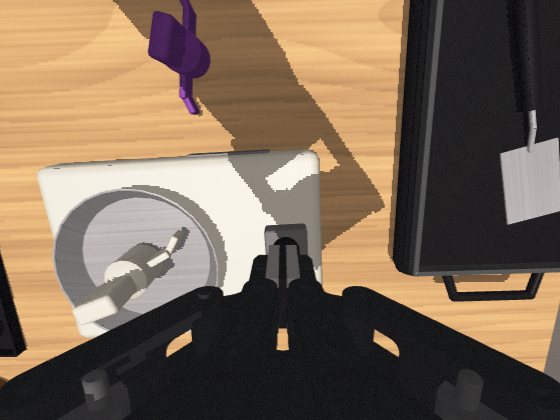

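Run:
```python
from h import *
from station import ctrl
c=ctrl.read_camera("wrist");print(onz(c,286,236,.155), proj(c,[[.48,.329,.155],[.467,.329,.155],[.434,.328,.2755]]))
```

```text
[0.46586844 0.33074478 0.155     ] [[284.54751935 250.32546338]
 [284.13731059 237.21107849]
 [281.34732019 260.37130402]]
```

The ball's -x edge is at about x=0.466. Descend beside it.

servo_tool([
  [0.02,0.008,0.12,-0.005,0],
  [0.02,0.008,0.24,-0.005,0],
  [0.02,0.008,0.36,-0.005,0],
  [0.02,0.008,0.48,-0.005,0],
  [0.02,0.008,0.57,-0.005,0],
])

```text
time_s: 13.72
ee_pos: [0.4286, 0.3297, 0.146]
orientation: [-0.001, 1.0, -0.0, -0.001]
contact_force: [-0.0, -0.7, 1.4]
width: 0.0001
```

servo_tool([
  [-0.03,0,0,0,0],
  [-0.06,0,0,0,0],
  [-0.1,0,0,0,0],
  [-0.14,0,0,0,0],
  [-0.18,0,0,0,0],
])

```text
time_s: 14.13
ee_pos: [0.4764, 0.3309, 0.1499]
orientation: [-0.001, 1.0, 0.001, 0.001]
contact_force: [-0.9, 0.3, 1.4]
width: 0.0002
```

servo_tool([
  [-0.04,0,0,0,0],
  [-0.08,0,0,0,0],
  [-0.12,0,0,0,0],
  [-0.14,0,0,0,0],
  [-0.16,0,0,0,0],
])

```text
time_s: 14.55
ee_pos: [0.5152, 0.3304, 0.1481]
orientation: [-0.001, 1.0, 0.0, 0.0]
contact_force: [-0.6, 0.2, 0.1]
width: -0.0002
```

Run:
```python
from h import *
from station import ctrl
s=ctrl.sense();print(s["time_s"],s["ee_pos"],s["contact_force"])
c=ctrl.read_camera("scene");a=cv2.resize(c["pixels"][110:210,310:420],None,fx=3.5,fy=3.5);c=ctrl.read_camera("side");b=cv2.resize(c["pixels"][90:190,170:280],None,fx=3.5,fy=3.5)
cv2.imwrite("pics/s8.png",np.hstack([a,b]))
```

```text
14.55 [0.51516512 0.33044005 0.14807535] [-0.61153827  0.21051838  0.05838014]
```

View pics/s8.png

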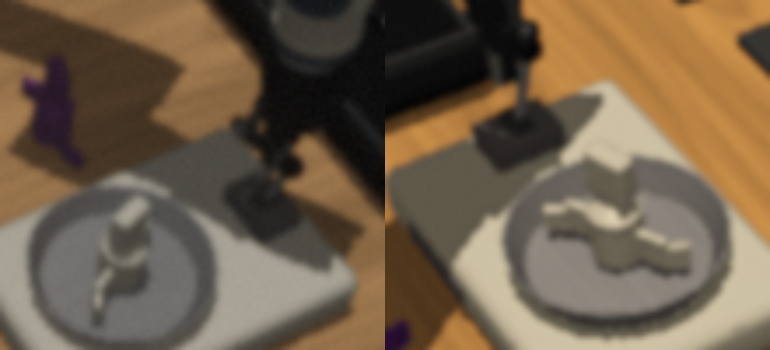

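The lever is following: the ball sits just ahead of the fingers at side crop (527,42). I push on to the stop.

servo_tool([
  [-0.02,0,0,0,0],
  [-0.04,0,0,0,0],
  [-0.06,0,0,0,0],
  [-0.06,0,0,0,0],
])

```text
time_s: 14.98
ee_pos: [0.5302, 0.3306, 0.1481]
orientation: [-0.001, 1.0, 0.0, 0.0]
contact_force: [0.0, -0.7, 0.1]
width: -0.0
```

servo_tool([
  [-0.01,0,0,0,0],
  [-0.02,0,0,0,0],
  [-0.02,0,0,0,0],
])

```text
time_s: 15.23
ee_pos: [0.533, 0.3304, 0.1477]
orientation: [-0.001, 1.0, -0.0, -0.002]
contact_force: [-5.6, 1.0, 1.2]
width: 0.0001
```

servo_tool([
  [-0.006,0,0,0,0],
  [-0.008,0,0,0,0],
  [-0.008,0,0,0,0],
])

```text
time_s: 15.48
ee_pos: [0.5333, 0.3304, 0.1476]
orientation: [-0.001, 1.0, -0.001, -0.003]
contact_force: [-12.0, 1.7, 4.8]
width: -0.0001
```

Run:
```python
from h import *
from station import ctrl
s=ctrl.sense();print(s["time_s"],s["ee_pos"],s["contact_force"])
c=ctrl.read_camera("scene");a=cv2.resize(c["pixels"][110:210,310:420],None,fx=3.5,fy=3.5);c=ctrl.read_camera("side");b=cv2.resize(c["pixels"][90:190,170:280],None,fx=3.5,fy=3.5)
cv2.imwrite("pics/s9.png",np.hstack([a,b]))
```

```text
15.4833 [0.53334565 0.33039556 0.14756368] [-11.99493383   1.73527021   4.75681631]
```

View pics/s9.png

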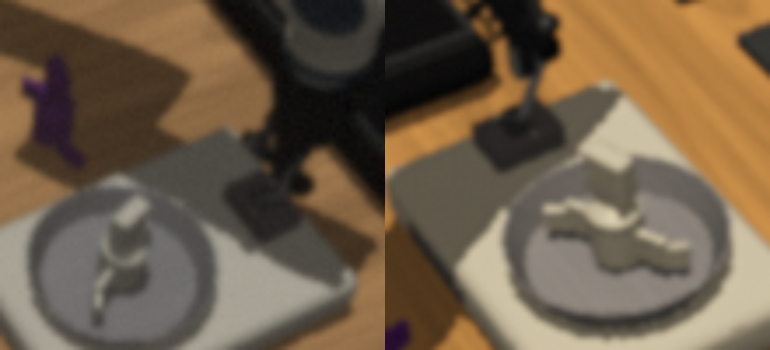

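The force rises without motion, so the lever is at its stop and leans over to +x. Back off and rise.

servo_tool([
  [0.1,0,0,0,0],
  [0.2,0,0,0,0],
  [0.3,0,-0.1,0,0],
  [0.3,0,-0.25,0,0],
  [0.3,0,-0.4,0,0],
])

```text
time_s: 16.0
ee_pos: [0.4593, 0.3298, 0.2482]
orientation: [-0.002, 1.0, -0.001, -0.001]
contact_force: [1.3, 0.7, -0.3]
width: -0.0002
```

servo_tool([
  [0.15,0.1,-0.15,0,0],
  [0.3,0.2,-0.2,0,0],
  [0.3,0.2,-0.2,0,0],
  [0.3,0.2,-0.2,0,0],
])

```text
time_s: 16.33
ee_pos: [0.3845, 0.3826, 0.3009]
orientation: [-0.003, 1.0, 0.002, 0.001]
contact_force: [0.0, -0.5, -0.8]
width: 0.0002
```

Run:
```python
from h import *
from station import ctrl
s=ctrl.sense();print(s["time_s"],s["ee_pos"],s["contact_force"])
A=ctrl.read_camera("scene");B=ctrl.read_camera("side");W=ctrl.read_camera("wrist")
a=cv2.resize(A["pixels"][110:220,300:420],None,fx=3.3,fy=3.3);b=cv2.resize(B["pixels"][90:200,165:285],None,fx=3.3,fy=3.3)
cv2.imwrite("pics/s10.png",np.hstack([a,b]));cv2.imwrite("pics/f_scene.png",A["pixels"]);cv2.imwrite("pics/f_w.png",W["pixels"])
# expected
import itertools
for th in(-.5,.5): print(th,proj(A,[[.524+.08*np.sin(th),.331,.082+.08*np.cos(th)]]),proj(B,[[.524+.08*np.sin(th),.331,.082+.08*np.cos(th)]]))
```

```text
16.3333 [0.38448022 0.38255427 0.30094115] [ 0.01618747 -0.527394   -0.75444537]
-0.5 [[384.17680254 147.73486294]] [[194.82596015 111.25157277]]
0.5 [[396.81277307 163.30027938]] [[217.77168097 102.4648229 ]]
```

View pics/s10.png

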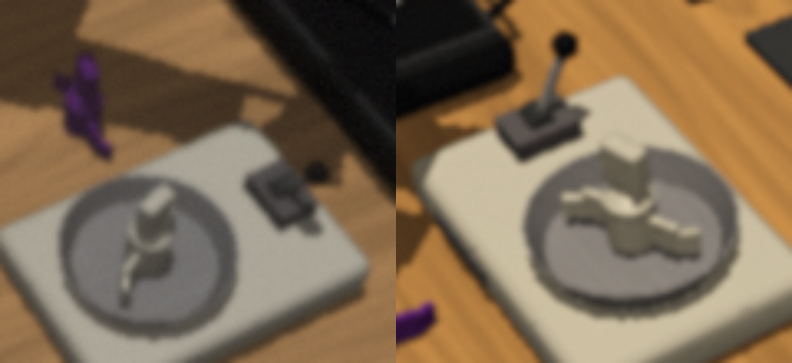

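View pics/f_scene.png

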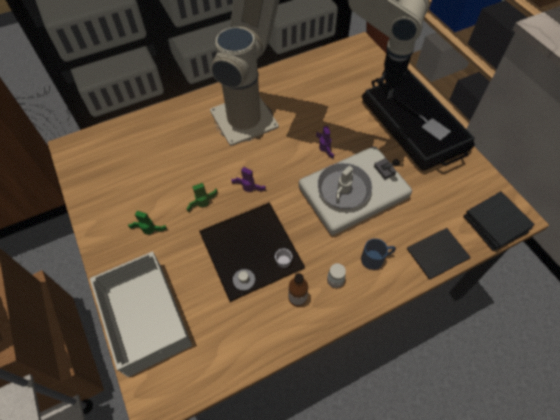

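View pics/f_w.png

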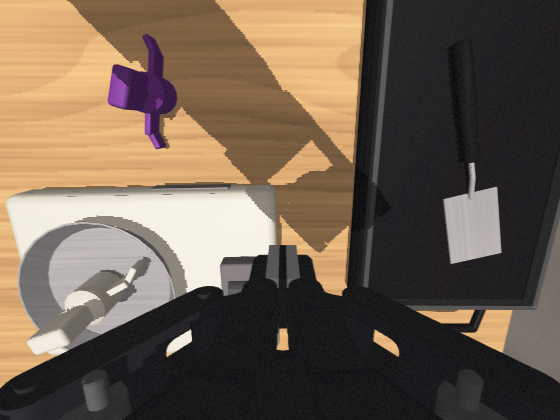

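The lever ball is at scene (396,162) and side (216,104), close to the fully-over prediction of (397,163) and (218,102). One check of the paddle's height before handing in.

Run:
```python
from h import *
from station import ctrl
A=ctrl.read_camera("scene");B=ctrl.read_camera("side")
k=3.3
# tab top face centre seen in s10: scene (157,200), side (623,151)
print(tri(A,(300+157/k-.35,110+200/k-.35),B,(165+(623-396)/k-.35,90+151/k-.35)))
print(proj(A,[[.5235,.1545,.178],[.5235,.1545,.202]]),(300+157/k-.35,110+200/k-.35),proj(B,[[.5235,.1545,.178],[.5235,.1545,.202]]),(165+227/k-.35,90+151/k-.35))
```

```text
(array([0.52154104, 0.15548446, 0.17124863]), np.float64(0.0003876175552500422))
[[347.49450594 169.62284106]
 [348.37486466 165.22342964]] (347.22575757575754, 170.25606060606063) [[233.98119509 133.45137683]
 [233.26200851 126.75677797]] (233.43787878787882, 135.40757575757576)
```

Both views put the tab top at about 0.171–0.178 m (0.178 expected when home, 0.202 if proud), so the paddle is home. Handing in.

```bash
python3 -c "
from station import ctrl
print(ctrl.finish_job())"
```

```text
the job is handed in; nothing more can be done
None
```

The paddle is fitted on the spindle and the drive lever is pushed fully over. I handed the job in at about 17 s of the 72 s allowed.

**What I did:** I took the white paddle from the tray and set it on the spindle with 18 N or less measured at the wrist. My first angle guess was 30° off, lining teeth up with teeth instead of gaps, so I turned it lightly on the teeth until they meshed. It then slid home at the expected height and I let go. Finally I pushed the lever with closed fingers until it stopped (12 N, no further motion), then backed the arm clear.

**Last checks:**
- **Paddle:** both cameras show it upright in the bowl. Its tab top triangulated to 0.171 m, against 0.178 m expected when home and 0.202 m if it stood proud. The 7 mm gap is within the pixel error of these coarse views, and the arm's own height reading at release matched home.
- **Lever:** the ball is within about 2 px of its predicted fully-over position in both views.
- **Everything else:** the other items look unmoved in the scene view, and the robot was touching nothing when I handed in. No check failed.

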